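# Hold the dispatch cage's gate open

## Robot

A 6-joint arm with a two-finger parallel gripper is mounted at the origin on the work surface. World frame = base frame: x ahead of the robot, y to its left, z up, the work surface at z = 0. Lengths are in m, angles in rad, forces in N, time in s.
With the tool pointing down it reaches from about 0.35 to 0.775 m from the base axis. Payload 5.5 kg.
Tool frame: the origin (TCP) lies at the very end of the fingers, on their centre line; the grasp point (between the pads) lies 19 mm behind it; z points along the fingers, y is the line along which they close (so a half turn about z gives the same grasp; the last joint's range is limited). The gripper opens to 85 mm and grips with 20 to 120 N. Pads are 22 mm wide; open, the fingers measure 114 mm over their backs; the gripper's body (76 mm by 85 mm) begins 54 mm behind the grasp point. The pads swing forward as they close: fully open they stand 13 mm farther back than shut.
Start: joints at [-1.377, 0.313, 0.046, 1.304, 0, 1.431], TCP at [0.188, -0.543, 0.231] pointing down, gripper open.
Joint ranges: [-2.76, 2.76], [-0.86, 1.69], [-1.03, 1.26], [-2.2, 2.34], [-1.47, 1.5], [-3.14, 3.14]. Speed limits (rad/s): [2.57, 2.57, 3.14, 3.14, 3.14, 3.14].

## Interface

Orientations are given as a unit quaternion [w, x, y, z].
In Python, from workcell import env gives the robot as it stands. The module is installed in compiled form; this text tells all that it offers.
- The arm moves only by the tool jog_arm, never from a script. Its argument "rows" is a list of rows, each a list of 6 numbers: the shift along the world's x, y, z in units of 40 mm (1.0 is 40 mm), then the turn, a rotation vector about the world's x, y, z in units of 6 degrees (1.0 is 6 degrees). In form: [[x, y, z, wx, wy, wz], ...]. A call has 1 to 12 rows; each row is the pose to reach, as a shift and turn from the pose commanded when the call began; what a row does not reach only later rows make up. A row lasts 1/12 s, in which the tool goes at most 41.7 mm and 7.16 degrees, less where a joint would pass 70% of its speed; a pose out of reach is approached as far as the arm can. A call with a gripper value outside its range is refused whole. "jaw" is the gripper command: -1 is fully open, 1 is shut, values between are in proportion, set as the call begins (left out, the last holds). The fingers move at their own pace and stop on an object; "force" is the grip in N (left out, the last holds). Time passes only in rows, so rows that repeat a pose let the fingers close. It gives the time, the measured TCP pose, the force, the opening and the grip force at its end, in the units of the state.
- env.get_state(): the state, without advancing time (a new reading comes with each control period).
- env.read_camera(name): name is "scene" or "top" or "wrist"; returns a dict with "pixels" (384x512x3 uint8, red, green, blue), "mtx" (3x3 intrinsics, pixels), "cam_to_world" (4x4, takes a point from camera to world coordinates). Camera axes: x right, y up, looking along -z (the intrinsics and any distortion apply to the point x, -y, -z); pixel columns grow to the right and rows downward; lengths in m; the calibration is good to about 2 mm. The wrist camera is an equidistant fisheye: a pixel r from the principal point sees the ray r / f radians off the axis. A picture is of the moment at which its call begins. There is no depth.
- env.hand_in(): hands the job in; it is judged then, once.
The state is a dict: "clock": time; "joint_pos": joint angles; "qvel": joint speeds; "tau": joint torques, N m; "tcp_pos": TCP position; "orientation": TCP orientation; "wrist_force": force on the tool from outside, world axes, zero at the start; "ft_torque": the same for the moment, N m; "finger_gap": finger opening in m; "grip_force": force on a finger pad.
Only numpy, scipy, OpenCV 4.12 (cv2) and the standard library are available. Lean on these libraries where they do the work, as an engineer would, in place of code of your own. Each camera call takes 0.05 s, during which the arm holds its last target. There are 200 camera calls.

## Task

Open the wire cage's gate and keep it open for a colleague who will take out the tray: on the cage's roof, squeeze the catch with the round pins fully together first, then the catch with the flat paddles fully together (both stay where squeezed). Then grip the gate's upright pull and swing the gate out, past the click of its detent, until it stands about square to the cage's front. The gate is sprung, so finish while still gripping the pull and holding the gate wide open and still; leave the other things on the table where they are.

Things in the scene. Friction and masses are not known exactly. Their poses are not given: they have to be found in the camera images.
- cage: steel wire cage 240 deep (x) x 300 wide (y) x 110 mm high, fixed to the table; origin under its centre. Its front, with the gate, is the plane x = -120 mm and looks to -x, towards the robot. A sill plate 3 mm thick lies on the table in front of the gate.
- gate_hinge (a point): point on the gate's upright hinge axis (at the end of the gate on the +y side), 140 mm above the table; cage frame (-120, 130) mm; axes as the cage's.
- gate_angle (a joint): gate angle, rad: 0 shut, grows as the free (-y) end swings out to -x (clockwise from above), 1.57 square to the front, stop at 1.6. Leaf 190 mm long, 8 thick, top 108 mm above the table, two ears on it up to 134. A spring pulls it shut (3 N at the pull when wide open); between about 0.48 and 0.62 rad it is drawn over a sprung ball (about 5 N at the pull). Let go, it swings back.
- gate: the gate with its pull: an upright round aluminium bar, 14 mm in diameter, from 50 to 168 mm above the table, on two brackets (up to 97 mm) in front of the gate. Origin on the hinge axis at table height; the frame turns with the gate (axes as the cage's when shut); the bar stands at x = -45, y = -145 mm in it.
- pull_grip (a point): point on the axis of the pull's bar, 140 mm above the table, where the free bar can be gripped from above; axes as gate.
- round_catch: catch with two upright aluminium pieces, round pins, 14 mm in diameter, side by side along y, 40 mm tall. Origin: underside of its base (60 x 72 x 6 mm) on the roof, 110 mm above the table; axes as the cage's. Outer faces: fixed piece y = -15 mm; sliding piece y = +27 at rest, +15 squeezed home. A flat hook runs 50 mm forward (-x) to the gate. The two catches, 107 mm apart, swap places between starts.
- flat_catch: catch with two upright aluminium pieces, flat paddles, 40 mm wide (x from -14 to +26) and 8 thick, side by side along y, 40 mm tall. Origin: underside of its base (60 x 72 x 6 mm) on the roof, 110 mm above the table; axes as the cage's. Outer faces: fixed piece y = -15 mm; sliding piece y = +27 at rest, +15 squeezed home. A flat hook runs 50 mm forward (-x) to the gate. The two catches, 107 mm apart, swap places between starts.
- round_grip (a point): midpoint of the round-pin catch when fully squeezed, 32 mm above its base (142 mm above the table); pieces then end 15 mm to either side along y.
- flat_grip (a point): the same point of the flat-paddle catch.
- round_slide (a joint): travel of the sliding piece of the round-pin catch, m: about 0 at rest, grows as the two pieces are squeezed together, 0.012 against its stop. Stiff slide (about 4 N), stays where it is put; the hook clears the gate's ear from 0.009 on.
- flat_slide (a joint): travel of the sliding piece of the flat-paddle catch, m: about 0 at rest, grows as the two pieces are squeezed together, 0.012 against its stop. Stiff slide (about 4 N), stays where it is put; the hook clears the gate's ear from 0.009 on.
- jar: white-capped jar, 48 mm across, 70 tall, left of the gate; bystander, loose, to be left alone; origin under its centre.
- bottle: small bottle, 38 mm across, 85 tall, right of the gate; bystander, loose, to be left alone; origin under its centre.
- tape: roll of tape lying flat, 90 mm across, 24 high; bystander, loose, to be left alone; origin under its centre.
- carton: cardboard carton 100 x 70 x 50 mm; bystander, loose, to be left alone; origin under its centre.
- cup: open cup, 72 mm across, 85 tall; bystander, loose, to be left alone; origin under its centre.
- can: can, 56 mm across, 80 tall; bystander, loose, to be left alone; origin under its centre.

How it is judged:
On the way, in this order (a step that is already met when the one before it is completed fails the run):
1. the round-pin catch is squeezed home (value of joint round_slide above 0.0095 m), for 0.1 s.
2. then the flat-paddle catch is squeezed home (value of joint flat_slide above 0.0095 m), for 0.1 s.
3. the gate is drawn past its detent by the pull (value of joint gate_angle above 0.8 rad and contact force between the fingers and pull above 0.5 N), for 0.1 s.
At the end, for the whole second after the job is handed in: The gate stands at 1.3 rad or more (1.57 is square to the front), still (under 0.1 rad/s), with the gripper's fingers on the pull (over 1 N), and both catches are still squeezed (9 mm or more of 12) (value of joint gate_angle above 1.3 rad and velocity of joint gate_angle between -0.1 and 0.1 rad/s and contact force between the fingers and pull above 1 N and value of joint each of round_slide, flat_slide above 0.009 m); the arm keeps its last pose, push and grip.
It fails at once if the flat-paddle catch is squeezed before the round-pin catch (value of joint flat_slide above 0.005 m and value of joint round_slide below 0.009 m).
It fails at once if a bystander is knocked over or pushed away (distance of any of jar, bottle, tape, carton, cup, can from where it was at the start of the episode above 0.03 m or angle between any of jar, bottle, tape, carton, cup, can's own z axis and vertical above 0.5 rad).
It also fails if it takes over 53 s, if anything falls off the work surface, if the arm or the gripper's body presses on something with over 40 N, if the wrist force passes 120 N, or if a joint passes its speed limit or range.

## Working session

There is one attempt and no reset: what is moved stays moved. The work goes in short steps, Python scripts to look and compute and a tool call to move; the robot and the scene stay as the last step left them, time stands still between calls to the robot, and variables do not carry over. Pictures are saved under pics/ and viewed, at most 10 in all, crops included, and the job is handed in when it is done.

Besides the shell and the picture viewer there is one more tool, called after "Emit:" by a JSON object that holds its "fn" and its "kwargs". jog_arm: Moves the arm, as the interface text tells. Its arguments: {"type":"object","properties":{"rows":{"type":"array","items":{"type":"array","items":{"type":"number"}}},"jaw":{"type":"number"},"force":{"type":"number"}},"required":["rows"]}

```bash
mkdir -p pics
python3 - <<'E'
from workcell import env
import cv2,pickle
d={}
for n in("scene","top"):
    c=env.read_camera(n);d[n]=c;cv2.imwrite(f"pics/{n}0.png",cv2.resize(c["pixels"][:,:,::-1],(768,576),interpolation=cv2.INTER_CUBIC))
    print(n,c["mtx"],c["cam_to_world"].round(4))
pickle.dump(d,open("c0.pkl","wb"));print(env.get_state())
E
```

```text
scene [[418.84319518   0.         256.30576536]
 [  0.         418.84319518 195.87940299]
 [  0.           0.           1.        ]] [[-0.7719 -0.5452  0.327   1.0275]
 [ 0.6357 -0.6551  0.4083  0.6086]
 [-0.0084  0.523   0.8523  1.3477]
 [ 0.      0.      0.      1.    ]]
top [[360.31647233   0.         255.34286681]
 [  0.         360.31647233 192.96353943]
 [  0.           0.           1.        ]] [[ 0.0275  0.9966 -0.0775  0.4851]
 [-0.9995  0.0261 -0.0195 -0.011 ]
 [-0.0174  0.078   0.9968  1.1594]
 [ 0.      0.      0.      1.    ]]
{'clock': 0.1, 'joint_pos': array([-1.37663542e+00,  3.13977358e-01,  4.50829106e-02,  1.30362306e+00,
       -1.83909941e-05,  1.43123465e+00]), 'qvel': array([ 0.00018116, -0.00100295,  0.00345132, -0.00096791, -0.00105065,
       -0.00055058]), 'tau': array([ 2.23079049e-03, -4.81724238e+01,  2.99245799e+01,  1.27231379e-02,
       -1.70699136e-04,  5.82750189e-06]), 'tcp_pos': array([ 0.18826316, -0.54280827,  0.23046448]), 'orientation': array([-8.60019143e-04,  9.86110559e-01,  1.66088002e-01, -3.26829449e-05]), 'wrist_force': array([ 0.37089644,  0.08493382, -0.67877051]), 'ft_torque': array([-0.01376907, -0.01624837, -0.04097893]), 'grip_force': 0.0, 'finger_gap': 0.08519463693220357}
```

View pics/top0.png

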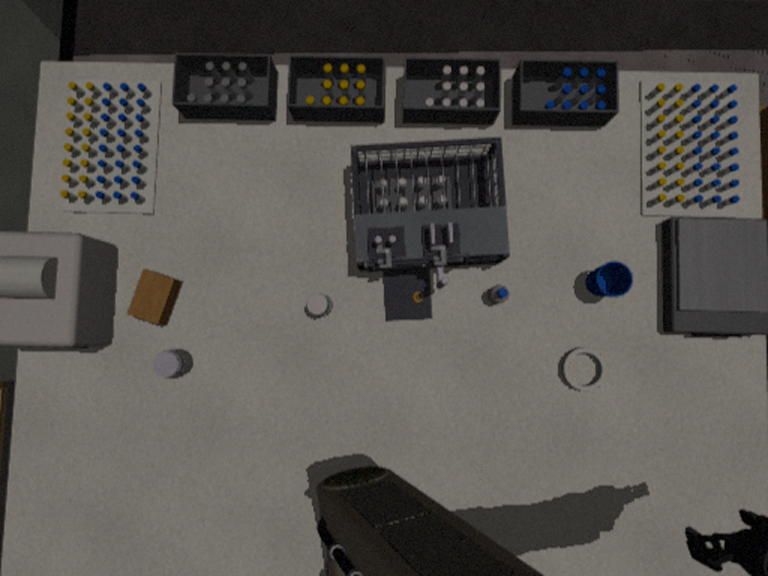

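View pics/scene0.png

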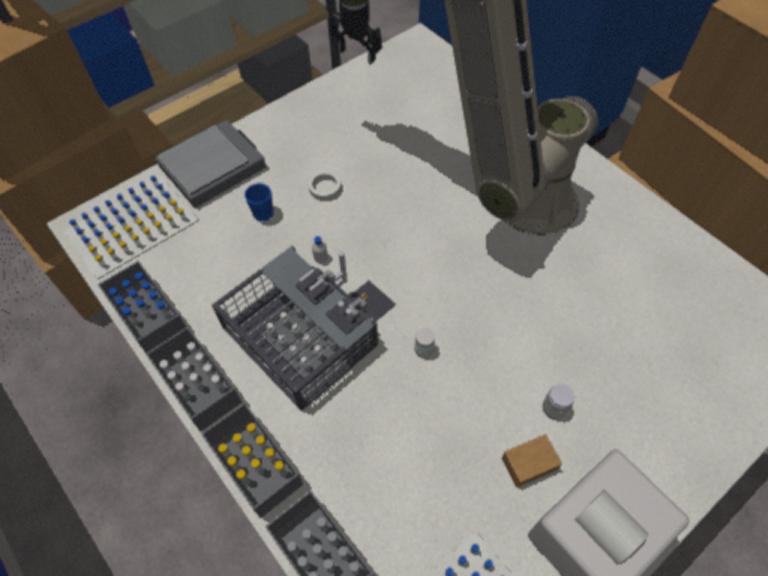

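The top picture shows the cage at about (430,205) of the doubled-scale image. The round pins are on the left (+y) at (385,242), the flat paddles on the right at (438,235), and the pull is near (438,275). I'll enlarge this.

Run:
```python
import pickle,cv2,numpy as np
d=pickle.load(open("c0.pkl","rb"))
a=d["top"]["pixels"][85:220,225:350,::-1];b=d["scene"]["pixels"][155:275,135:270,::-1]
A=cv2.resize(a,None,fx=4.4,fy=4.4,interpolation=cv2.INTER_CUBIC)
A=np.clip(A.astype(float)*1.6,0,255).astype(np.uint8)
cv2.imwrite("pics/topc.png",A);print(A.shape)
```

```text
(594, 550, 3)
```

View pics/topc.png

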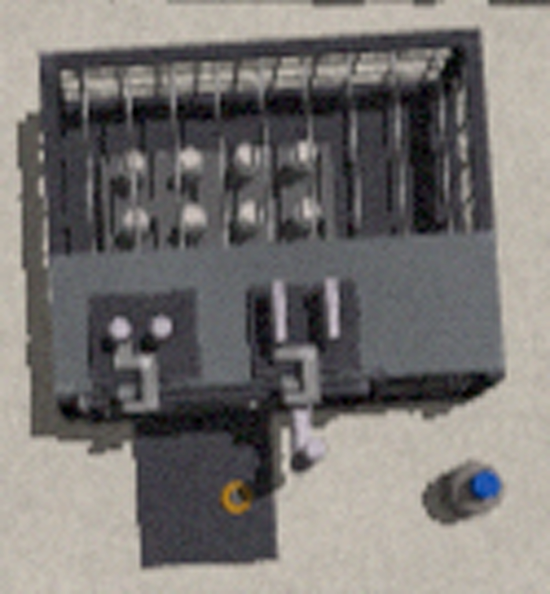

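The crop shows the roof's rear corners at (42,55) and (478,30) and its front right corner at (503,380). The pins are at (120,328) and (162,326), the paddles at x=279 and 332, and the pull top at about (312,448).

```bash
cat > h.py <<'E'
import numpy as np
def ray(c,u,v,z):
    K=c["mtx"];T=c["cam_to_world"]
    r=T[:3,:3]@np.array([(u-K[0,2])/K[0,0],-(v-K[1,2])/K[1,1],-1]);o=T[:3,3]
    return o+r*(z-o[2])/r[2]
E
python3 - <<'E'
import pickle;from h import *
c=pickle.load(open("c0.pkl","rb"))["top"]
P={}
for n,x,y,z in [("BL",42,55,.11),("BR",478,30,.11),("FR",503,380,.11),("FL",58,405,.11),("pinL",120,328,.15),("pinR",162,326,.15),("padLf",280,338,.15),("padLb",278,282,.15),("padRf",334,334,.15),("padRb",330,280,.15),("pull",312,448,.168)]:
    P[n]=ray(c,225+(x+.5)/4.4-.5,85+(y+.5)/4.4-.5,z);print(n,P[n].round(4))
d=P["BL"]-P["BR"];print("yaw",np.arctan2(-d[0],d[1]),np.linalg.norm(d),np.linalg.norm(P["BR"]-P["FR"]))
d=P["FL"]-P["FR"];print("yaw",np.arctan2(-d[0],d[1]),np.linalg.norm(d))
d=P["BR"]-P["FR"];print("yaw",np.arctan2(d[1],d[0]))
yaw=np.arctan2(-(P["BL"]-P["BR"])[0],(P["BL"]-P["BR"])[1])
C=(P["BL"]+P["BR"]+P["FR"]+P["FL"])[:2]/4
R=np.array([[np.cos(yaw),-np.sin(yaw)],[np.sin(yaw),np.cos(yaw)]])
for n in P: print(n,(R.T@(P[n][:2]-C)).round(4))
print("C",C,"pull by model",C+R@np.array([-.165,-.015]))
E
```

```text
BL [0.8521 0.0807 0.11  ]
BR [ 0.8757 -0.2139  0.11  ]
FR [ 0.6375 -0.233   0.11  ]
FL [0.6133 0.0624 0.11  ]
pinL [0.6593 0.0212 0.15  ]
pinR [ 0.6613 -0.0058  0.15  ]
padLf [ 0.6553 -0.0817  0.15  ]
padLb [ 0.6917 -0.0797  0.15  ]
padRf [ 0.6588 -0.1163  0.15  ]
padRb [ 0.6938 -0.1131  0.15  ]
pull [ 0.5831 -0.1019  0.168 ]
yaw 0.08002544255740007 0.2955897587977552 0.23896112881427792
yaw 0.08180731426511302 0.2963781220242873
yaw 0.08001925321432869
BL [0.1196 0.1476]
BR [ 0.1196 -0.148 ]
FR [-0.1193 -0.148 ]
FL [-0.1199  0.1484]
pinL [-0.0773  0.1037]
pinR [-0.0775  0.0766]
padLf [-0.0895  0.0014]
padLb [-0.0531  0.0005]
padRf [-0.0888 -0.0333]
padRb [-0.0537 -0.0329]
pull [-0.1631 -0.0129]
C [ 0.74467484 -0.07597063] pull by model [ 0.58140199 -0.10411273]
```

Emit:
{"fn": "jog_arm", "kwargs": {"rows": [[0.5,0.57,0,0,0,1.1],[1,1.14,0,0,0,2.2],[1.5,1.7,0,0,0,3.3],[2,2.27,0,0,0,4.5],[2.5,2.84,0,0,0,5.6],[3,3.4,0,0,0,6.8],[3.5,4,0,0,0,7.9],[4,4.55,0,0,0,9.1],[4.5,5.1,0,0,0,10.2],[5,5.7,0,0,0,11.4],[5.5,6.25,0,0,0,12.5],[6,6.8,0,0,0,13.7]], "jaw": -1, "force": 40}}

```text
clock: 1.1
tcp_pos: [0.4289, -0.2698, 0.231]
orientation: [-0.0, 0.632, 0.775, 0.0]
wrist_force: [-0.4, 0.5, 0.1]
finger_gap: 0.0853
grip_force: 0.0
```

Emit:
{"fn": "jog_arm", "kwargs": {"rows": [[0.5,0.57,0,0,0,1.1],[1,1.14,0,0,0,2.2],[1.5,1.7,0,0,0,3.3],[2,2.27,0,0,0,4.5],[2.5,2.84,0,0,0,5.6],[3,3.4,0,0,0,6.8],[3.5,4,0,0,0,7.9],[4,4.55,0,0,0,9.1],[4.5,5.1,0,0,0,10.2],[5,5.7,0,0,0,11.4],[5.5,6.25,0,0,0,12.5],[5.8,6.8,0,0,0,13.8]]}}

```text
clock: 2.1
tcp_pos: [0.6617, 0.0021, 0.2303]
orientation: [-0.0, -0.033, 0.999, 0.0]
wrist_force: [-0.2, -0.8, -0.3]
finger_gap: 0.0852
grip_force: 0.0
```

```bash
cat >> h.py <<'E'
from scipy.spatial.transform import Rotation as Ro
C=np.array([.7447,-.0760]);yaw=.0803
R2=np.array([[np.cos(yaw),-np.sin(yaw)],[np.sin(yaw),np.cos(yaw)]])
cw=lambda x,y,z:np.append(C+R2@[x,y],z)
def fish(c,p):
    T=c["cam_to_world"];q=T[:3,:3].T@(np.asarray(p)-T[:3,3]);q=q*[1,-1,-1]
    th=np.arctan2(np.hypot(q[0],q[1]),q[2]);n=np.hypot(q[0],q[1]);K=c["mtx"]
    return np.array([K[0,2]+K[0,0]*th*q[0]/n,K[1,2]+K[1,1]*th*q[1]/n])
def st(s):
    m=Ro.from_quat(np.roll(s["orientation"],-1)).as_matrix()
    print("t",s["clock"],"tcp",s["tcp_pos"].round(4),"yaw",np.arctan2(m[1,0],m[0,0]).round(4),"tz",m[:,2].round(3),"q",s["joint_pos"].round(2),"F",s["wrist_force"].round(1),"gap",s["finger_gap"],s["grip_force"])
E
python3 - <<'E'
from workcell import env;from h import *;import cv2,pickle
c=env.read_camera("wrist");pickle.dump(c,open("w1.pkl","wb"));st(env.get_state())
im=c["pixels"][:,:,::-1].copy()
cv2.imwrite("pics/w1raw.png",im)
im=cv2.resize(im,(768,576),interpolation=cv2.INTER_CUBIC)
for p in [cw(-.077,.084+.020,.15),cw(-.077,.084-.008,.15),cw(-.091,-.022+.023,.15),cw(-.051,-.022+.023,.15),cw(-.091,-.033,.15),cw(-.051,-.033,.15),cw(-.165,-.015,.168)]:
    u=fish(c,p);print(u.round(1));cv2.circle(im,tuple((u*1.5).astype(int)),3,(0,0,255),1)
cv2.imwrite("pics/w1.png",im)
print(cw(-.077,.084,.123),cw(-.077,-.022,.123),cw(-.164,-.014,.121))
E
```

```text
t 2.15 tcp [0.6628 0.0061 0.2299] yaw -3.0655 tz [ 0.     0.003 -1.   ] q [-0.11  0.49  0.31  1.39  0.   -0.19] F [0.1 2.1 0.6] gap 0.08559969462631203 0.0
[278.3 202.4]
[243.3 202.8]
[151.5 187.5]
[157.3 232. ]
[115.1 188.2]
[122.3 231.3]
[115.9  98.1]
[0.66121016 0.00155287 0.123     ] [ 0.66971282 -0.10410557  0.123     ] [ 0.58235145 -0.10310994  0.121     ]
```

View pics/w1.png

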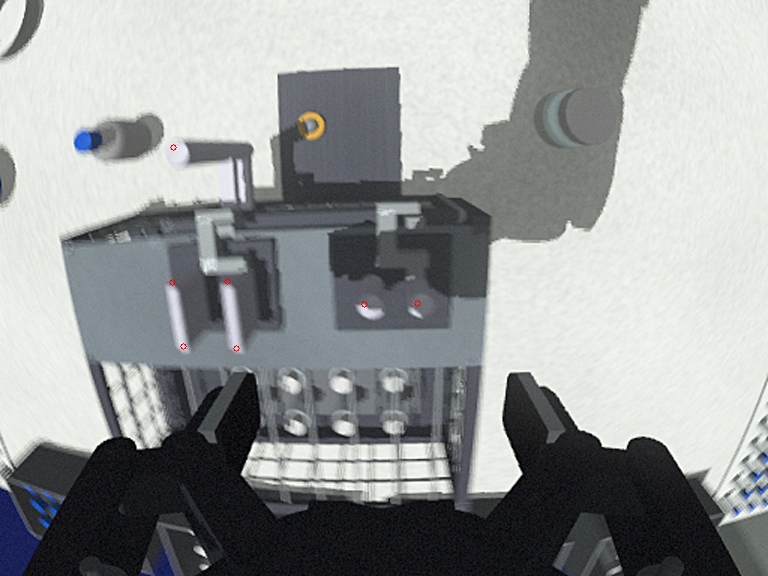

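Prediction and picture agree to within a few px while the arm was still swinging: paddles at (173,283) and (227,281), pins at about (372,303) and (421,303), pull at (178,152). I'll descend part way, settle and look closely.

Emit:
{"fn": "jog_arm", "kwargs": {"rows": [[0,0,-0.3,0,0,0],[0,0,-0.7,0,0,0],[0,0,-1,0,0,0],[0,0,-1,0,0,0],[0,0,-1,0,0,0],[0,0,-1,0,0,0]]}}

```text
clock: 2.65
tcp_pos: [0.6605, 0.0005, 0.1919]
orientation: [0.0, -0.03, 1.0, 0.0]
wrist_force: [-0.1, 0.3, -0.7]
finger_gap: 0.0852
grip_force: 0.0
```

Run:
```python
from workcell import env;from h import *;import cv2,pickle
c=env.read_camera("wrist");pickle.dump(c,open("w2.pkl","wb"));st(env.get_state())
im=cv2.resize(c["pixels"][110:270,90:310,::-1],None,fx=3.5,fy=3.5,interpolation=cv2.INTER_CUBIC)
im=np.clip(im*1.5,0,255).astype(np.uint8)
for p in [cw(-.077,.084+.020,.15),cw(-.077,.084-.008,.15),cw(-.091,-.022+.023,.15),cw(-.051,-.022+.023,.15),cw(-.091,-.033,.15),cw(-.051,-.033,.15),cw(-.107,.084-.036,.116),cw(-.107,.084+.036,.116),cw(-.047,.084-.036,.116)]:
    u=(fish(c,p)-[90,110])*3.5;print(u.round(1));cv2.circle(im,tuple(u.astype(int)),3,(0,0,255),1)
cv2.imwrite("pics/w2.png",im)
```

```text
t 2.7 tcp [6.607e-01 5.000e-04 1.923e-01] yaw -3.0818 tz [ 0.001 -0.    -1.   ] q [-0.12  0.49  0.22  1.3   0.   -0.18] F [-0.3  0.4  0.4] gap 0.08520392324355515 0.0
[681.6 394.9]
[537.4 397.8]
[162.4 335.1]
[193.1 510.2]
[ 20.  336.4]
[ 56.7 504.2]
[410.3 209.7]
[741.1 203.4]
[428.4 457.5]
```

View pics/w2.png

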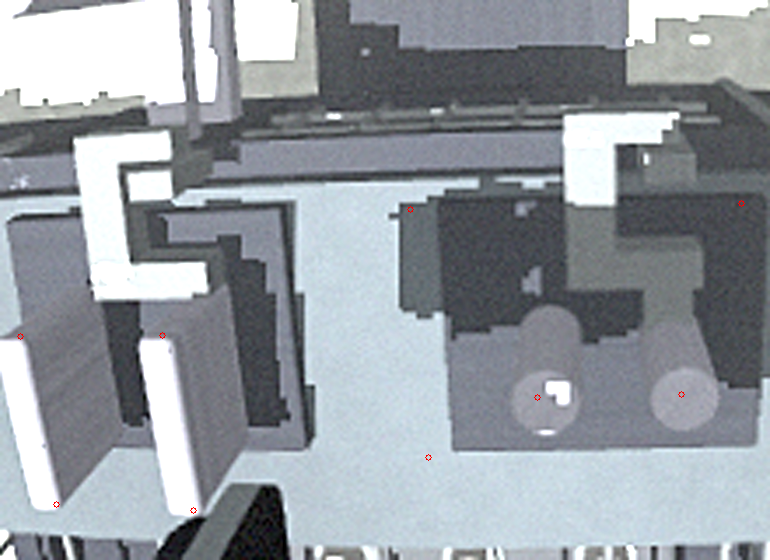

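Settled view: the pins are at (546,402) and (684,398), about 1 mm to +y of the estimate. The paddles match. I'll centre on y=0.085 in the cage frame, lower and squeeze.

Emit:
{"fn": "jog_arm", "kwargs": {"rows": [[0.01,0.05,-0.4,0,0,0.2],[0.01,0.05,-0.9,0,0,0.2],[0.01,0.05,-1.4,0,0,0.2],[0.01,0.05,-1.72,0,0,0.2],[0.01,0.05,-1.72,0,0,0.2],[0.01,0.05,-1.72,0,0,0.2]]}}

```text
clock: 3.2
tcp_pos: [0.6607, 0.0025, 0.1229]
orientation: [-0.0, -0.04, 0.999, 0.0]
wrist_force: [0.5, 0.1, -0.4]
finger_gap: 0.0853
grip_force: 0.0
```

Emit:
{"fn": "jog_arm", "kwargs": {"rows": [[0,0,0,0,0,0],[0,0,0,0,0,0],[0,0,0,0,0,0],[0,0,0,0,0,0],[0,0,0,0,0,0],[0,0,0,0,0,0],[0,0,0,0,0,0],[0,0,0,0,0,0],[0,0,0,0,0,0],[0,0,0,0,0,0],[0,0,0,0,0,0],[0,0,0,0,0,0]], "jaw": 1, "force": 35}}

```text
clock: 4.2
tcp_pos: [0.6617, 0.0028, 0.1244]
orientation: [0.001, -0.041, 0.999, 0.0]
wrist_force: [-0.8, 1.8, 6.3]
finger_gap: 0.0286
grip_force: 34.8
```

Emit:
{"fn": "jog_arm", "kwargs": {"rows": [[0,0,0,0,0,0],[0,0,0,0,0,0],[0,0,0,0,0,0],[0,0,0,0,0,0],[0,0,0,0,0,0],[0,0,0.3,0,0,0],[0,0,0.8,0,0,0],[0,0,1.3,0,0,0],[0,0,1.5,0,0,0],[0,0,1.5,0,0,0]], "jaw": -1}}

```text
clock: 5.03
tcp_pos: [0.6623, 0.0025, 0.185]
orientation: [0.002, -0.041, 0.999, -0.0]
wrist_force: [-0.1, 0.0, 0.6]
finger_gap: 0.0856
grip_force: 0.0
```

Emit:
{"fn": "jog_arm", "kwargs": {"rows": [[0.05,-0.4,0,0,0,0],[0.1,-1.1,0,0,0,0],[0.2,-1.8,0,0,0,0],[0.25,-2.4,0,0,0,0],[0.25,-2.65,0,0,0,0],[0.25,-2.65,0,0,0,0],[0.25,-2.65,0,0,0,0],[0.25,-2.65,0,0,0,0]]}}

```text
clock: 5.7
tcp_pos: [0.6703, -0.1024, 0.1818]
orientation: [-0.001, -0.041, 0.999, 0.0]
wrist_force: [0.3, 0.4, -0.1]
finger_gap: 0.0854
grip_force: 0.0
```

Run:
```python
from workcell import env;from h import *;import cv2,pickle
c=env.read_camera("wrist");st(env.get_state())
im=cv2.resize(c["pixels"][60:270,150:430,::-1],None,fx=2.8,fy=2.8,interpolation=cv2.INTER_CUBIC)
im=np.clip(im*1.5,0,255).astype(np.uint8)
for p in [cw(-.077,.085+.008,.15),cw(-.077,.085-.008,.15),cw(-.091,-.022+.023,.15),cw(-.051,-.022+.023,.15),cw(-.091,-.033,.15),cw(-.051,-.033,.15),cw(-.165,-.015,.168)]:
    u=(fish(c,p)-[150,60])*2.8;cv2.circle(im,tuple(u.astype(int)),3,(0,0,255),1)
cv2.imwrite("pics/w3.png",im)
```

```text
t 5.75 tcp [ 0.6705 -0.102   0.1821] yaw -3.0592 tz [-0.001  0.001 -1.   ] q [-0.27  0.54  0.26  1.3   0.   -0.35] F [-0.2 -0.7 -0.2] gap 0.08561164495732818 0.0
```

View pics/w3.png

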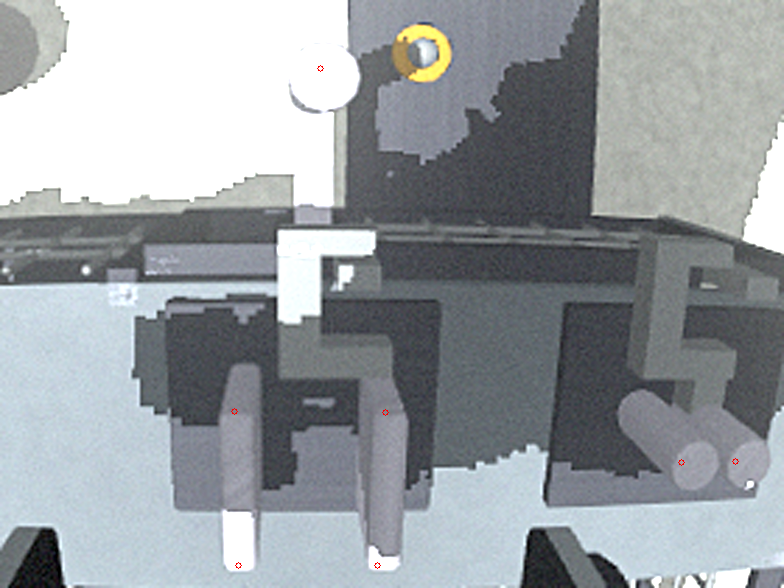

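The round pins are together (693,465 and 745,465). The paddles are centred within about 1 mm of the fingers' mid-line. I'll lower and squeeze the flat catch.

Emit:
{"fn": "jog_arm", "kwargs": {"rows": [[0.02,0,-0.4,0,0,0],[0.02,0,-0.9,0,0,0],[0.02,0,-1.3,0,0,0],[0.02,0,-1.5,0,0,0],[0.02,0,-1.5,0,0,0],[0.02,0,-1.5,0,0,0]]}}

```text
clock: 6.25
tcp_pos: [0.6714, -0.1023, 0.1226]
orientation: [-0.0, -0.041, 0.999, 0.0]
wrist_force: [-0.3, -0.6, 0.2]
finger_gap: 0.0855
grip_force: 0.0
```

Emit:
{"fn": "jog_arm", "kwargs": {"rows": [[0,0,0,0,0,0],[0,0,0,0,0,0],[0,0,0,0,0,0],[0,0,0,0,0,0],[0,0,0,0,0,0],[0,0,0,0,0,0],[0,0,0,0,0,0],[0,0,0,0,0,0],[0,0,0,0,0,0],[0,0,0,0,0,0],[0,0,0,0,0,0],[0,0,0,0,0,0]], "jaw": 1, "force": 35}}

```text
clock: 7.25
tcp_pos: [0.6723, -0.1037, 0.1241]
orientation: [0.001, -0.04, 0.999, -0.0]
wrist_force: [-0.3, 0.0, 6.4]
finger_gap: 0.0291
grip_force: 36.0
```

Emit:
{"fn": "jog_arm", "kwargs": {"rows": [[0,0,0,0,0,0],[0,0,0,0,0,0],[0,0,0,0,0,0],[0,0,0,0,0,0],[0,0,0,0,0,0],[0,0,0.3,0,0,0],[0,0,0.8,0,0,0],[0,0,1.3,0,0,0],[0,0,1.8,0,0,0],[0,0,2,0,0,0],[0,0,2,0,0,0]], "jaw": -1}}

```text
clock: 8.17
tcp_pos: [0.6729, -0.1037, 0.205]
orientation: [0.002, -0.041, 0.999, -0.001]
wrist_force: [-0.4, -0.7, 0.6]
finger_gap: 0.0854
grip_force: 0.0
```

Emit:
{"fn": "jog_arm", "kwargs": {"rows": [[-0.5,0,0,0,0,0],[-1.2,0,0,0,0,0],[-1.9,0,0,0,0,0],[-2.2,0,0,0,0,0],[-2.2,0,-0.4,0,0,0],[-2.2,0,-1,0,0,0],[-2.2,0,-1.6,0,0,0],[-2.2,0,-2,0,0,0],[-2.2,0,-2,0,0,0],[-2.2,0,-2,0,0,0]]}}

```text
clock: 9.0
tcp_pos: [0.5821, -0.1028, 0.1206]
orientation: [-0.002, -0.041, 0.999, 0.001]
wrist_force: [-0.4, 0.4, -0.3]
finger_gap: 0.0854
grip_force: 0.0
```

Emit:
{"fn": "jog_arm", "kwargs": {"rows": [[0,0,0,0,0,0],[0,0,0,0,0,0],[0,0,0,0,0,0],[0,0,0,0,0,0],[0,0,0,0,0,0],[0,0,0,0,0,0],[0,0,0,0,0,0],[0,0,0,0,0,0],[0,0,0,0,0,0],[0,0,0,0,0,0],[0,0,0,0,0,0],[0,0,0,0,0,0]], "jaw": 1, "force": 60}}

```text
clock: 10.0
tcp_pos: [0.5839, -0.1035, 0.1231]
orientation: [0.0, -0.041, 0.999, -0.0]
wrist_force: [-1.0, -1.3, 5.4]
finger_gap: 0.0126
grip_force: 58.4
```

Run:
```python
from workcell import env;from h import *
s=env.get_state();st(s);p0=s["tcp_pos"][:2]
H=cw(-.12,.13,0)[:2]; v=p0-H
print("hinge",H,"r",np.hypot(*v))
for a in np.arange(0,1.56,.0864*1): # ~5 deg
    r=Ro.from_euler("z",-a).as_matrix()[:2,:2]
    print(round(np.degrees(a)/6,2),((r@v+H-p0)/.04).round(2))
```

```text
t 10.0 tcp [ 0.5839 -0.1035  0.1231] yaw -3.0605 tz [ 0.001 -0.    -1.   ] q [-0.31  0.4  -0.1   1.07 -0.   -0.39] F [-1.  -1.3  5.4] gap 0.012553871436422321 58.363128304481506
hinge [0.61465889 0.04395545] r 0.1506417610514991
0.0 [0. 0.]
0.83 [-0.32  0.08]
1.65 [-0.62  0.19]
2.48 [-0.92  0.32]
3.3 [-1.2   0.48]
4.13 [-1.47  0.66]
4.95 [-1.73  0.87]
5.78 [-1.96  1.09]
6.6 [-2.17  1.34]
7.43 [-2.37  1.6 ]
8.25 [-2.53  1.88]
9.08 [-2.68  2.17]
9.9 [-2.8   2.47]
10.73 [-2.89  2.78]
11.55 [-2.95  3.1 ]
12.38 [-2.99  3.43]
13.2 [-3.    3.75]
14.03 [-2.98  4.08]
14.85 [-2.93  4.4 ]
```

The bar is gripped (gap about 13 mm, 58 N). I'll swing along the arc.

Emit:
{"fn": "jog_arm", "kwargs": {"rows": [[-0.16,0.04,0,0,0,-0.41],[-0.32,0.08,0,0,0,-0.83],[-0.47,0.13,0,0,0,-1.24],[-0.62,0.19,0,0,0,-1.65],[-0.77,0.25,0,0,0,-2.06],[-0.92,0.32,0,0,0,-2.48],[-1.06,0.4,0,0,0,-2.9],[-1.2,0.48,0,0,0,-3.3],[-1.34,0.57,0,0,0,-3.7],[-1.47,0.66,0,0,0,-4.13],[-1.6,0.76,0,0,0,-4.54],[-1.73,0.87,0,0,0,-4.95]]}}

```text
clock: 11.0
tcp_pos: [0.5171, -0.07, 0.1233]
orientation: [0.003, 0.218, 0.976, -0.001]
wrist_force: [12.4, -11.8, -9.9]
finger_gap: 0.0125
grip_force: 58.4
```

Run:
```python
from workcell import env;from h import *
s=env.get_state();st(s);v=s["tcp_pos"][:2]-cw(-.12,.13,0)[:2]
print(np.hypot(*v),"angle",(np.arctan2(-.145,-.045)+yaw)-np.arctan2(v[1],v[0]))
```

```text
t 11.0 tcp [ 0.5171 -0.07    0.1233] yaw 2.7021 tz [ 0.006 -0.003 -1.   ] q [-0.29  0.27 -0.29  1.01 -0.    0.15] F [ 12.4 -11.8  -9.9] gap 0.01246266275022447 58.428722620010376
0.1499984561259874 angle 0.4876282496620208
```

Emit:
{"fn": "jog_arm", "kwargs": {"rows": [[-0.12,0.11,0,0,0,-0.41],[-0.23,0.22,0,0,0,-0.83],[-0.34,0.34,0,0,0,-1.24],[-0.44,0.47,0,0,0,-1.65],[-0.54,0.6,0,0,0,-2.06],[-0.64,0.73,0,0,0,-2.48],[-0.72,0.87,0,0,0,-2.9],[-0.8,1.01,0,0,0,-3.3],[-0.88,1.15,0,0,0,-3.7],[-0.95,1.3,0,0,0,-4.13],[-1.01,1.45,0,0,0,-4.54],[-1.07,1.6,0,0,0,-4.95]]}}

```text
clock: 12.0
tcp_pos: [0.4728, -0.0046, 0.1231]
orientation: [0.001, 0.461, 0.888, 0.0]
wrist_force: [2.3, -0.3, 3.1]
finger_gap: 0.0126
grip_force: 59.9
```

Run:
```python
from workcell import env;from h import *
s=env.get_state();st(s);v=s["tcp_pos"][:2]-cw(-.12,.13,0)[:2]
print(np.hypot(*v),"angle",(np.arctan2(-.145,-.045)+yaw)-np.arctan2(v[1],v[0]))
```

```text
t 12.0 tcp [ 0.4728 -0.0046  0.1231] yaw 2.1841 tz [ 0.003 -0.001 -1.   ] q [-0.18  0.18 -0.41  0.98 -0.    0.78] F [ 2.3 -0.3  3.1] gap 0.01263545208631451 59.859681129455566
0.14992593185072045 angle 1.020639113962586
```

Emit:
{"fn": "jog_arm", "kwargs": {"rows": [[-0.05,0.15,0,0,0,-0.41],[-0.09,0.31,0,0,0,-0.83],[-0.12,0.47,0,0,0,-1.24],[-0.15,0.63,0,0,0,-1.65],[-0.17,0.8,0,0,0,-2.06],[-0.19,0.96,0,0,0,-2.48],[-0.2,1.12,0,0,0,-2.9],[-0.2,1.28,0,0,0,-3.3],[-0.19,1.45,0,0,0,-3.7],[-0.18,1.6,0,0,0,-4.1],[-0.17,1.7,0,0,0,-4.35],[-0.16,1.75,0,0,0,-4.5]]}}

```text
clock: 13.0
tcp_pos: [0.4661, 0.0655, 0.1231]
orientation: [0.001, 0.655, 0.756, 0.0]
wrist_force: [-0.3, -1.8, 6.7]
finger_gap: 0.0124
grip_force: 60.2
```

Emit:
{"fn": "jog_arm", "kwargs": {"rows": [[0,0,0,0,0,0],[0,0,0,0,0,0],[0,0,0,0,0,0],[0,0,0,0,0,0],[0,0,0,0,0,0],[0,0,0,0,0,0],[0,0,0,0,0,0],[0,0,0,0,0,0]]}}

```text
clock: 13.67
tcp_pos: [0.466, 0.0651, 0.1231]
orientation: [0.001, 0.654, 0.756, 0.0]
wrist_force: [0.8, -2.2, 5.9]
finger_gap: 0.0127
grip_force: 60.1
```

Run:
```python
from workcell import env;from h import *;import cv2
c=env.read_camera("scene")
s=env.get_state();st(s);v=s["tcp_pos"][:2]-cw(-.12,.13,0)[:2]
print(np.hypot(*v),"angle",(np.arctan2(-.145,-.045)+yaw)-np.arctan2(v[1],v[0]))
cv2.imwrite("pics/s2.png",cv2.resize(c["pixels"][100:320,100:400,::-1],None,fx=2.6,fy=2.6,interpolation=cv2.INTER_CUBIC))
```

```text
t 13.7167 tcp [0.466  0.0651 0.1231] yaw 1.7151 tz [ 0.002 -0.001 -1.   ] q [-0.03  0.18 -0.41  0.98 -0.    1.39] F [ 1.1 -1.7  4.5] gap 0.01242698484113312 60.144909024238586
0.1501500280200219 angle -4.791420324110578
```

View pics/s2.png

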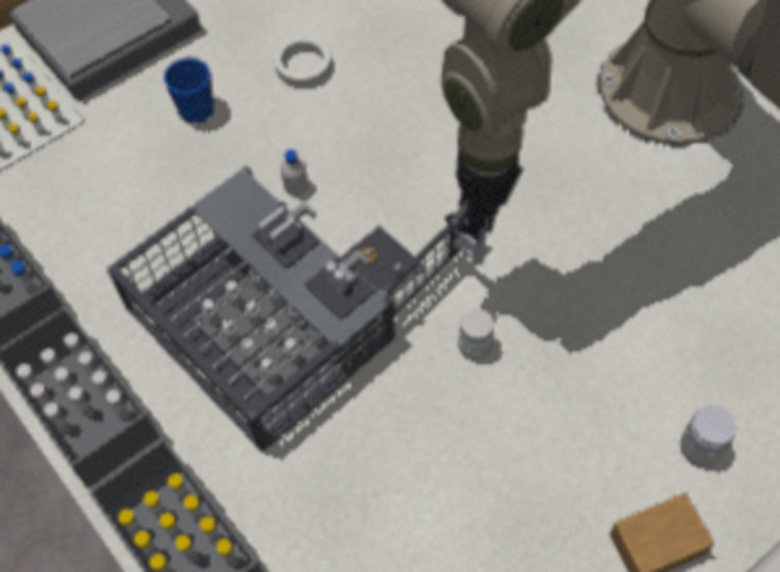

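The gate stands open at about 1.49 rad (leaf from (392,300) to (465,240)). The bar is gripped, both catches are closed, and the jar (477,330) and bottle (292,170) are untouched. I'll hand in now.

```bash
python3 -c "
from workcell import env
print(env.hand_in())"
```

```text
the job is handed in; nothing more can be done
None
```

I squeezed the round-pin catch, then the flat-paddle catch, swung the gate out to about 1.49 rad and handed in at 13.7 s with the arm still gripping the pull at 60 N; the hand-in returned no verdict, so I can't confirm a pass.

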